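# Roll the drilled waste pipe hole-up and bed it in its clips

## Task

Take the drilled waste pipe out of the tray, lay it down on the bare counter and let go, then roll it over on the counter until its drilled hole faces straight up. Pick it up again and bed it in the two empty clips on the batten, hole still straight up and the ends sticking out about evenly (either way round), and let go; leave the other things where they are.

Things in the scene. Friction and masses are not known exactly. Their poses are not given: they have to be found in the camera images.
- pipe: The work: straight grey plastic waste pipe, 50 mm outside diameter, 200 mm long, about 120 g, one round 30 mm hole drilled in one side. Origin at mid-length on the axis; z along the axis, x out through the hole. The middle is plain wall to grip or press. Rolls 25 mm per radian; under fingertips pressed on top and drawn across it travels half as far as they do, so a big turn takes a few strokes.
- hole (a point): Centre of the drilled hole's mouth, on the pipe's outer surface, 25 mm from the axis and 38 mm from mid-length towards the pipe's +z. At the start the hole is turned 60 to 180 degrees away from up, to either side or underneath.
- tray: Black open tray the pipe starts in, fixed: 320 mm (x) by 220 mm (y), walls 5 mm thick and 45 mm high. Origin under its middle on the counter, z up. The pipe lies along its x near the middle, on a flat liner 8 mm above the counter. Tray and batten stand on opposite sides, which is which varies; the counter between is bare but for the tape measure.
- batten: Timber batten of the pipe run, fixed: 89 mm wide, 38 mm high, from x = -130 to +240 mm. Origin on the counter below midway between the two empty clips; x along it, z up. White clips at x = -70 and +70 mm: open U, 20 mm long, 54 mm between the arms, lips flared to 70 mm, tops 80 mm above the counter. From x = 135 mm a fixed stub pipe in a third clip, with an elbow turned up, 119 mm high.
- seat (a point): Where the middle of the bedded pipe belongs: midway between the two empty clips, on the axis they give the pipe when it rests on their seats, 69 mm above the counter. x along the batten, z up.
- coupler: Bystander in the tray: grey pipe coupler standing on end, 65 mm across the rim, 55 mm high, open at both ends. Origin at the middle of its underside.
- valve: Bystander in the tray: brass valve lying flat, 70 mm long, 49 mm high. Origin at the middle of its underside.
- tape: Bystander on the counter nearer the robot: black tape measure standing on its edge, 75 by 38 mm, 65 mm high. Origin at the middle of its underside.
- tumbler: Bystander beyond the bare counter: white tumbler with a toothbrush in it, 72 mm across, 100 mm high, brush to 165 mm. Origin at the middle of its underside.
- tub: Bystander beyond the bare counter: white tub with a grey lid, 92 mm across, 105 mm high. Origin at the middle of its underside.
- soap_dish: Bystander beyond the bare counter: white ceramic wall soap dish lying on its back plate, 110 by 152 mm, 72 mm high. Origin at the middle of its underside.
Mind the look-alikes: they are no part of the job. Leave any blue look-alike of the pipe alone.

How it is judged (in metres and radians):
On the way, in this order (a step that is already met when the one before it is completed fails the run):
1. the pipe lies on the bare counter, let go (height (world z) of pipe below 0.028 m and contact force between the fingers and pipe below 0.2 N), for 0.1 s.
2. the pipe has been rolled over on the counter until its hole faces straight up (height (world z) of pipe below 0.028 m and angle between pipe's own x axis and vertical below 0.26 rad and linear speed of pipe below 0.03 m/s), for 0.2 s.
At the end, for the whole second after the job is handed in: The pipe rests, still and let go, on the seats of both empty clips (height within 4 mm, along the batten), its middle within 15 mm of midway between them and its hole within 15 degrees of straight up; no other thing pushed over 30 mm or tipped over (angle between pipe's own x axis and vertical below 0.26 rad and horizontal distance between pipe and seat below 0.015 m and z of pipe in the frame of seat between -0.004 and 0.004 m and angle between the z axis of pipe and the x axis of seat, either way round below 0.06 rad and linear speed of pipe below 0.01 m/s and angular speed of pipe below 0.1 rad/s); the robot touches nothing.
It fails at once if another thing was pushed more than 30 mm from its place or tipped over (distance of any of coupler, valve, tape, tumbler, tub, soap_dish from where it was at the start of the episode above 0.03 m or angle between any of coupler, tape, tumbler, tub's own z axis and vertical above 0.6 rad).
It also fails if it takes over 66 s, if anything falls off the work surface, if the arm or the gripper's body presses on something with over 40 N, if the wrist force passes 120 N, or if a joint passes its speed limit or range.

## Robot

A 6-joint arm with a two-finger parallel gripper is mounted at the origin on the work surface. World frame = base frame: x ahead of the robot, y to its left, z up, the work surface at z = 0. Lengths are in m, angles in degrees, forces in N, time in s.
With the tool pointing down it reaches from about 0.3 to 0.75 m from the base axis. Payload 8.5 kg.
Tool frame: the origin (TCP) lies midway between the tips of the shut fingers; the grasp point (between the pads) lies 19 mm behind it (env.hold_point_z is the distance from the TCP to the grasp point, in m); z points along the fingers, y is the line along which they close (so a half turn about z gives the same grasp; the last joint's range is limited). The gripper opens to 85 mm and grips with 20 to 120 N. Pads are 22 mm wide; open, the fingers measure 114 mm over their backs; the gripper's body (76 mm by 85 mm) begins 54 mm behind the grasp point. The pads swing forward as they close: fully open they stand 13 mm farther back than shut.
Start: joints at [52.523, 21.807, 74.336, -0, 83.858, -12.336], TCP at [0.234, 0.498, 0.231] pointing down, gripper open.
Joint ranges: [-178.18, 178.18], [-50.72, 133.34], [12.68, 142.11], [-81.47, 261.47], [9.98, 163.14], [-165.26, 165.26]. Speed limits (degrees/s): [136.94, 136.94, 180, 180, 180, 180].

## Interface

Orientations are given as a 3x3 rotation matrix whose columns are the frame's x, y, z axes.
In Python, from rig import observe, get_image, camera_info, env gives the robot as it stands.
- The arm moves only by the tool drive_tool, never from a script. Its arguments are lists of equal length, an entry for each row: "offset": the shift along the tool's x, y, z in units of 40 mm (1.0 is 40 mm), a list of three; "turn": the turn, a rotation vector about the tool's x, y, z in units of 6 degrees (1.0 is 6 degrees), a list of three; "hand": the opening, from 0 (shut) to 1 (fully open). A call has exactly 10 rows; each row shifts and turns the commanded pose from where the row before left it, along the tool's axes as they then stand; what a row does not reach is not made up. A row lasts 1/8 s, in which the tool goes at most 62.5 mm and 10.7 degrees, less where a joint would pass 70% of its speed; a pose out of reach is approached as far as the arm can. A call is refused whole if a number of a shift passes 1 or a number of a turn 1, either way. A call with a gripper value outside its range is refused whole. The fingers move at their own pace and stop on an object; "newtons" is the grip in N (left out, the last holds). Time passes only in rows, so rows that do not move let the fingers close, or fill a call up. It gives the time, the measured TCP pose, the force, the opening and the grip force at its end, in the units of the state.
- observe(): the state, without advancing time (a new reading comes with each control period).
- get_image(name): name is "side" or "top"; returns the picture (400x640x3 uint8, blue, green, red); there is no depth.
- camera_info(name): a dict with "fx", "fy", "cx", "cy" (pixels), "world_to_cam" (4x4, takes a point from world to camera coordinates). Camera axes: x right, y down, z forward; pixel columns grow to the right and rows downward; lengths in m; the calibration is good to about 2 mm. A picture is of the moment at which its call begins. camera_info takes no time and is no camera call.
- env.close_job(): hands the job in; it is judged then, once.
The state is a dict: "time_s": time; "q": joint angles; "qvel": joint speeds; "joint_efforts": joint torques, N m; "position": TCP position; "tool_rot": TCP orientation; "ft_force": force on the tool from outside, world axes, zero at the start; "wrist_torque": the same for the moment, N m; "grip_width": finger opening in m; "gripper_force": force on a finger pad.
Only numpy, scipy, OpenCV 4.12 (cv2) and the standard library are available. Lean on these libraries where they do the work, as an engineer would, in place of code of your own. Each camera call takes 0.05 s, during which the arm holds its last target. There are 200 camera calls.

## Working session

There is one attempt and no reset: what is moved stays moved. The work goes in short steps, Python scripts to look and compute and a tool call to move; the robot and the scene stay as the last step left them, time stands still between calls to the robot, and variables do not carry over. Pictures are saved under pics/ and viewed, at most 10 in all, crops included, and the job is handed in when it is done.

Besides the shell and the picture viewer there is one more tool, called after "Emit:" as name(argument=value, ...) on one line, values as JSON. drive_tool: Moves the arm, as the interface text tells. Its arguments: {"type":"object","properties":{"offset":{"type":"array"},"turn":{"type":"array"},"hand":{"type":"array"},"newtons":{"type":"number"}},"required":["offset","turn","hand"]}

```bash
mkdir -p pics; ls
python3 - <<'E'
from rig import *
import cv2,numpy as np
for n in("top","side"):
    cv2.imwrite(f"pics/{n}0.png",get_image(n)); c=camera_info(n); print(n,c["fx"],c["fy"],c["cx"],c["cy"]); print(np.round(c["world_to_cam"],3))
o=observe(); print({k:np.round(v,3).tolist() for k,v in o.items()}, env.hold_point_z)
E
```

```text
pics
top 481.9598829599215 481.9598829599215 312.71089539598165 199.83294327246983
[[-0.008 -1.     0.004  0.027]
 [-0.995  0.007 -0.098  0.501]
 [ 0.098 -0.004 -0.995  1.172]
 [ 0.     0.     0.     1.   ]]
side 403.27956437016746 403.27956437016746 325.1473600188691 199.4470724617034
[[ 0.931 -0.366 -0.005 -0.422]
 [-0.266 -0.666 -0.697  0.208]
 [ 0.251  0.65  -0.717  1.12 ]
 [ 0.     0.     0.     1.   ]]
{'time_s': 0.1, 'q': [52.521, 21.838, 74.379, 0.001, 83.858, -12.336], 'qvel': [-0.004, -0.114, -0.099, -0.029, -0.022, -0.032], 'joint_efforts': [0.004, -44.922, -23.166, -0.0, 0.004, -0.0], 'position': [0.234, 0.498, 0.231], 'tool_rot': [[-0.905, 0.425, -0.001], [0.425, 0.905, -0.001], [0.0, -0.001, -1.0]], 'ft_force': [0.777, -0.091, 0.979], 'wrist_torque': [0.001, 0.048, 0.075], 'gripper_force': 0.0, 'grip_width': 0.085} 0.0187
```

View pics/top0.png

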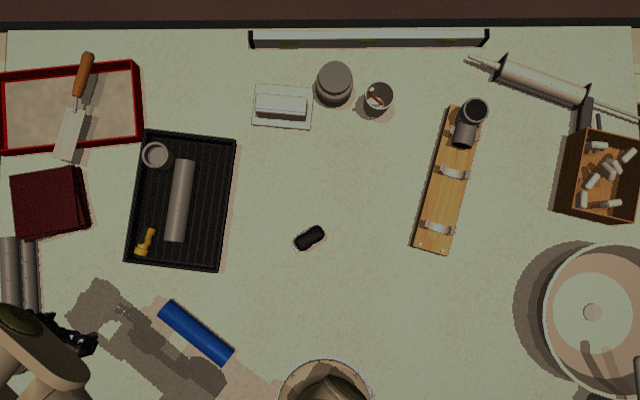

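View pics/side0.png

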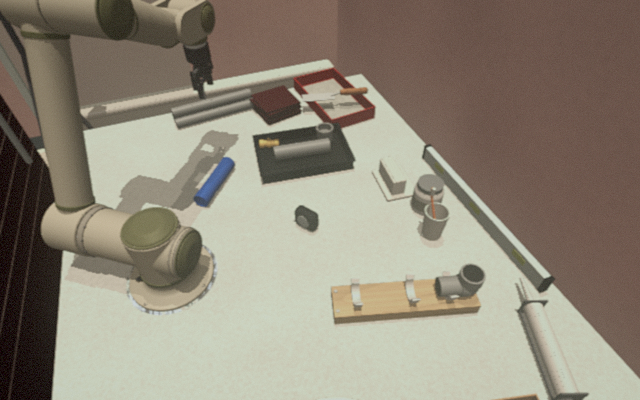

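Top view: the pipe in the tray is at about (178,200), with coupler (155,154) and valve (146,242). The batten has its two clips at (453,171) and (437,228), the elbow at (470,120). The look-alikes are the blue pipe at (195,332) and two loose grey pipes at (15,275). The tray pipe fits: it is grey, lies in the black tray near the middle and runs along it. I'll confirm it in a crop.

```bash
cat > h.py <<'E'
from rig import *
import cv2,numpy as np
def ray(n,px,z):
    c=camera_info(n);T=c["world_to_cam"];R=T[:3,:3];o=-R.T@T[:3,3]
    px=np.atleast_2d(px).astype(float)
    d=np.c_[(px[:,0]-c["cx"])/c["fx"],(px[:,1]-c["cy"])/c["fy"],np.ones(len(px))]@R
    return o+d*((z-o[2])/d[:,2])[:,None]
def proj(n,P):
    c=camera_info(n);p=np.atleast_2d(P)@c["world_to_cam"][:3,:3].T+c["world_to_cam"][:3,3]
    return np.c_[p[:,0]/p[:,2]*c["fx"]+c["cx"],p[:,1]/p[:,2]*c["fy"]+c["cy"]]
def blob(m,near=None,k=3):
    m=cv2.morphologyEx(m.astype(np.uint8)*255,cv2.MORPH_OPEN,np.ones((k,k)))
    cs=cv2.findContours(m,cv2.RETR_EXTERNAL,cv2.CHAIN_APPROX_NONE)[0]
    if near is not None: cs=[c for c in cs if cv2.pointPolygonTest(c,near,True)>-8]
    return max(cs,key=cv2.contourArea)
E
python3 - <<'E'
from h import *
t=cv2.imread("pics/top0.png");s=cv2.imread("pics/side0.png")
hsv=cv2.cvtColor(t,cv2.COLOR_BGR2HSV)
m=np.zeros(t.shape[:2],bool);m[135:268,130:232]=True
c=blob(m&(hsv[...,2]>62),(178,200));r=cv2.minAreaRect(c);print("pipe",r)
b=cv2.boxPoints(r);print(np.round(ray("top",b,0.033),3))
w=(hsv[...,1]>85)&(hsv[...,0]>8)&(hsv[...,0]<28)&(hsv[...,2]>90);w[:, :400]=0;w[:,500:]=0
c=blob(w,(445,200));hull=cv2.approxPolyDP(cv2.convexHull(c),3,True)[:,0];print("batten hull",hull.tolist());print(np.round(ray("top",hull,0.038),3))
a=cv2.resize(t[125:275,115:245],None,fx=3,fy=3,interpolation=2);d=cv2.resize(t[90:260,400:500],None,fx=3,fy=3,interpolation=2)[:450]
e=cv2.resize(t[150:260,400:500],None,fx=4,fy=4,interpolation=2)
H=450;e=cv2.copyMakeBorder(e,0,H-e.shape[0],0,0,0);cv2.imwrite("pics/crop.png",np.clip(np.hstack([a,e]).astype(float)*1.4,0,255).astype(np.uint8))
E
```

```text
pipe ((178.47801208496094, 199.84515380859375), (18.51594352722168, 83.32174682617188), 8.61564826965332)
[[0.405 0.389 0.033]
 [0.609 0.363 0.033]
 [0.602 0.317 0.033]
 [0.398 0.344 0.033]]
batten hull [[432, 172], [466, 179], [455, 226], [420, 219]]
[[ 0.567 -0.272  0.038]
 [ 0.549 -0.356  0.038]
 [ 0.433 -0.324  0.038]
 [ 0.451 -0.239  0.038]]
```

View pics/crop.png

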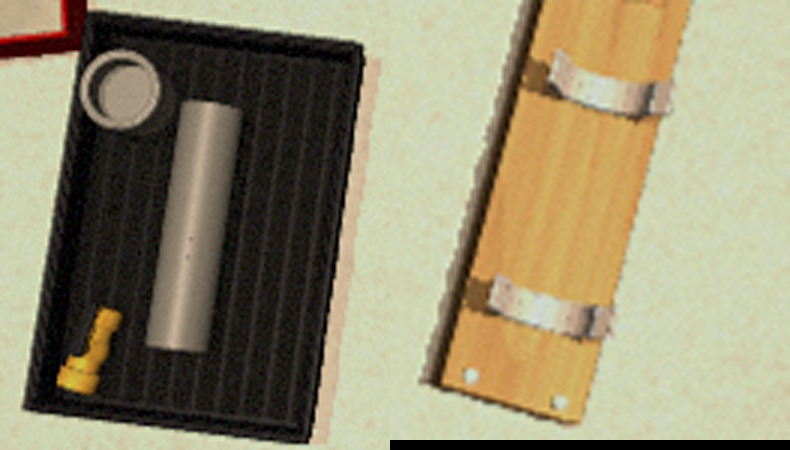

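The crop shows the tray pipe is plain grey with no hole visible from above. Both U-clips are empty, with lips at about (441,168)/(469,174) and (425,222)/(455,231).

Run:
```python
from h import *
t=cv2.imread("pics/top0.png");hsv=cv2.cvtColor(t,cv2.COLOR_BGR2HSV)
w=(hsv[...,1]>85)&(hsv[...,0]>8)&(hsv[...,0]<28)&(hsv[...,2]>60);w[:, :400]=0;w[:,485:]=0;w[:100]=0
w=cv2.morphologyEx(w.astype(np.uint8),cv2.MORPH_CLOSE,np.ones((17,17)))>0
c=blob(w,(445,200));hu=cv2.approxPolyDP(cv2.convexHull(c),3,True)[:,0]
P=ray("top",hu,0.038);print(hu.tolist());print(np.round(P,3))
e=ray("top",[[413,246],[447.5,256]],.038).mean(0)
B=ray("top",[[432,172],[466,179],[455,226],[420,219]],.038)
ctr=B.mean(0);u=(B[0]+B[1]-B[2]-B[3]);u/=np.linalg.norm(u);print("end",e,"ctr",ctr,"u",u)
print("seat from end",e+u*.13, "perp off of ctr", np.cross(u[:2],(ctr-e)[:2]))
L=ray("top",[[440.7,168],[469.5,174],[425.5,222.5],[455.5,231]],.08);print(np.round(L,3),L.mean(0), L[:2].mean(0)-L[2:].mean(0))
# side-view check
print(proj("side",np.r_[e+u*.13][:]*[1,1,0]+[0,0,.069]), proj("side",[[.5035,.3533,.058],[.40,.366,.033],[.606,.34,.033]]))
p=ray("top",[hsv.shape[1]*0+309,238],.03);print("tape",p)
```

```text
[[455, 105], [479, 132], [448, 252], [442, 255], [410, 243], [446, 109]]
[[ 0.736 -0.335  0.038]
 [ 0.667 -0.393  0.038]
 [ 0.37  -0.305  0.038]
 [ 0.363 -0.29   0.038]
 [ 0.393 -0.213  0.038]
 [ 0.726 -0.312  0.038]]
end [ 0.37292374 -0.26178765  0.038     ] ctr [ 0.4999966  -0.29785343  0.038     ] u [ 0.96336187 -0.26820499  0.        ]
seat from end [ 0.49816078 -0.2966543   0.038     ] perp off of ctr -0.0006628266060574317
[[ 0.57  -0.283  0.08 ]
 [ 0.555 -0.351  0.08 ]
 [ 0.44  -0.242  0.08 ]
 [ 0.42  -0.312  0.08 ]] [ 0.49619653 -0.29707061  0.08      ] [ 0.13249707 -0.03930099  0.        ]
[[385.21064657 290.14452908]] [[301.73465155 142.91009632]
 [273.39867347 153.16410367]
 [329.83540417 143.99465379]]
tape [[0.40680367 0.03276433 0.03      ]]<stdin>:10: DeprecationWarning: Arrays of 2-dimensional vectors are deprecated. Use arrays of 3-dimensional vectors instead. (deprecated in NumPy 2.0)
```

```bash
cat >> h.py <<'E'
def plan(pos,yaw,R0=None):
    """tool down, x axis at world yaw (deg, nearest of +-180); units: turn first, then shift in the turned frame"""
    o=observe();p=np.array(o["position"]);R=np.array(o["tool_rot"])
    a=np.deg2rad(yaw);x=np.array([np.cos(a),np.sin(a),0])
    if x@R[:,0]<0:x=-x
    Rt=np.c_[x,np.cross([0,0,-1],x),[0,0,-1]]
    rv=cv2.Rodrigues(R.T@Rt)[0].ravel()
    print("t",round(o["time_s"],2),"turn",np.round(np.rad2deg(rv)/6,2),"shift",np.round(Rt.T@(np.array(pos)-p)/.04,2),"pos",np.round(p,4),"F",np.round(o["ft_force"],1),"w",round(o["grip_width"],4),"g",round(o["gripper_force"],1))
E
python3 -c "
from h import *
plan((.503,.353,.16),-7.3)"
```

```text
t 0.1 turn [-0.01 -0.   -2.97] shift [-7.14 -2.73  1.77] pos [0.2335 0.4977 0.2308] F [ 0.8 -0.1  1. ] w 0.0854 g 0.0
```

Emit:
drive_tool(offset=[[0,0,0],[0,0,0],[0,0,0],[-1,-0.4,0.25],[-1,-0.4,0.25],[-1,-0.4,0.25],[-1,-0.4,0.25],[-1,-0.4,0.25],[-1,-0.4,0.25],[-1,-0.33,0.25]], turn=[[0,0,-1],[0,0,-1],[0,0,-0.97],[0,0,0],[0,0,0],[0,0,0],[0,0,0],[0,0,0],[0,0,0],[0,0,0]], hand=[1,1,1,1,1,1,1,1,1,1], newtons=40)

```text
time_s: 1.35
position: [0.4985, 0.3529, 0.1606]
tool_rot: [[-0.992, 0.128, -0.001], [0.128, 0.992, -0.0], [0.001, -0.0, -1.0]]
ft_force: [0.5, 0.4, -0.0]
grip_width: 0.0856
gripper_force: 0.0
```

```bash
python3 -c "
from h import *
plan((.503,.353,.016),-7.3)"
```

```text
t 1.35 turn [-0.   -0.01 -0.01] shift [-0.11  0.02  3.62] pos [0.4985 0.3529 0.1606] F [ 0.5  0.4 -0. ] w 0.0856 g 0.0
```

Emit:
drive_tool(offset=[[-0.11,0,0.8],[0,0,0.8],[0,0,0.8],[0,0,0.8],[0,0,0.4],[0,0,0],[0,0,0],[0,0,0],[0,0,0],[0,0,0]], turn=[[0,0,0],[0,0,0],[0,0,0],[0,0,0],[0,0,0],[0,0,0],[0,0,0],[0,0,0],[0,0,0],[0,0,0]], hand=[1,1,1,1,1,1,0,0,0,0])

```text
time_s: 2.6
position: [0.5023, 0.3535, 0.0187]
tool_rot: [[-0.992, 0.127, 0.002], [0.127, 0.992, 0.001], [-0.002, 0.001, -1.0]]
ft_force: [-1.6, -1.4, 6.4]
grip_width: 0.049
gripper_force: 41.0
```

Emit:
drive_tool(offset=[[0,0,-1],[0,0,-1],[0,0,-1],[-0.3,-0.95,-1],[-0.3,-0.95,0],[-0.3,-0.95,0],[-0.3,-0.95,0],[-0.3,-0.95,0],[-0.3,-0.95,0],[-0.26,-0.93,0]], turn=[[0,0,0],[0,0,0],[0,0,0],[0,0,0],[0,0,0],[0,0,0],[0,0,0],[0,0,0],[0,0,0],[0,0,0]], hand=[0,0,0,0,0,0,0,0,0,0])

```text
time_s: 3.85
position: [0.5498, 0.0785, 0.1776]
tool_rot: [[-0.992, 0.128, 0.0], [0.128, 0.992, 0.0], [-0.0, 0.0, -1.0]]
ft_force: [0.0, 1.3, -0.8]
grip_width: 0.0486
gripper_force: 42.4
```

Run:
```python
from h import *
plan((.55,.08,.0115),-7.3)
t=get_image("top");s=get_image("side");cv2.imwrite("pics/t1.png",t);cv2.imwrite("pics/s1.png",s)
p=proj("top",observe()["position"])[0].astype(int);q=proj("side",observe()["position"])[0].astype(int);print(p,q)
def cr(i,p):
    x=max(0,p[0]-65);y=max(0,p[1]-90);return cv2.resize(i[y:y+160,x:x+130],(390,480),interpolation=2)
cv2.imwrite("pics/c1.png",np.clip(np.hstack([cr(t,p),cr(s,q)])*1.4,0,255).astype(np.uint8))
```

```text
t 3.85 turn [ 0.  0. -0.] shift [-0.    0.04  4.15] pos [0.5498 0.0785 0.1776] F [ 0.   1.3 -0.8] w 0.0486 g 42.4
[288 170] [345 161]
```

View pics/c1.png

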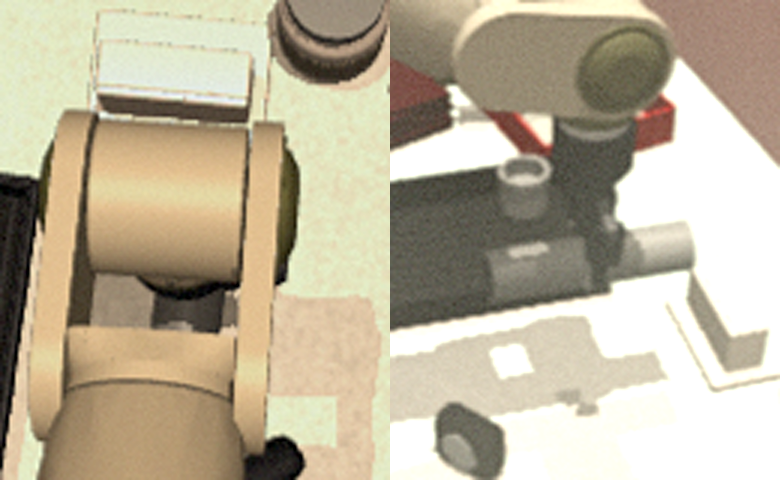

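The side crop shows no hole on the pipe's -y side; the pipe spans about (490,280) to (690,245). The hole must be underneath or on the +y side, so rolling towards -y will bring it up. I'll set the pipe down here.

Emit:
drive_tool(offset=[[0,0,1],[0,0,1],[0,0,1],[0,0,0.8],[0,0,0.35],[0,0,0],[0,0,0],[0,0,0],[0,0,0],[0,0,0]], turn=[[0,0,0],[0,0,0],[0,0,0],[0,0,0],[0,0,0],[0,0,0],[0,0,0],[0,0,0],[0,0,0],[0,0,0]], hand=[0,0,0,0,0,0,0,0.75,0.85,1])

```text
time_s: 5.2
position: [0.5499, 0.0798, 0.0116]
tool_rot: [[-0.992, 0.127, 0.0], [0.127, 0.992, -0.0], [-0.0, 0.0, -1.0]]
ft_force: [0.2, 0.1, -0.0]
grip_width: 0.0852
gripper_force: 0.0
```

Emit:
drive_tool(offset=[[0,0,0],[0,0,0],[0,0,-0.5],[0,0,-1],[0,0,-0.6],[0,0,0],[0,0.3,0],[0,0,0],[0,0,0],[0,0,0]], turn=[[0,0,0],[0,0,0],[0,0,0],[0,0,0],[0,0,0],[0,0,0],[0,0,0],[0,0,0],[0,0,0],[0,0,0]], hand=[1,1,1,1,1,1,0,0,0,0])

```text
time_s: 6.45
position: [0.5512, 0.0916, 0.0949]
tool_rot: [[-0.992, 0.127, -0.001], [0.127, 0.992, -0.0], [0.001, -0.0, -1.0]]
ft_force: [-0.1, 0.0, -0.4]
grip_width: 0.012
gripper_force: 0.0
```

Run:
```python
from h import *
plan((.55,.08,.05),-7.3)
s=get_image("side");cv2.imwrite("pics/s2.png",s);q=proj("side",[.55,.08,.025])[0].astype(int)
cv2.imwrite("pics/c2.png",cv2.resize(s[q[1]-60:q[1]+50,q[0]-75:q[0]+75],None,fx=4,fy=4,interpolation=2));print(q)
```

```text
t 6.45 turn [-0.   -0.01 -0.  ] shift [-0.01 -0.29  1.12] pos [0.5512 0.0916 0.0949] F [-0.1  0.  -0.4] w 0.012 g 0.0
[343 196]
```

View pics/c2.png

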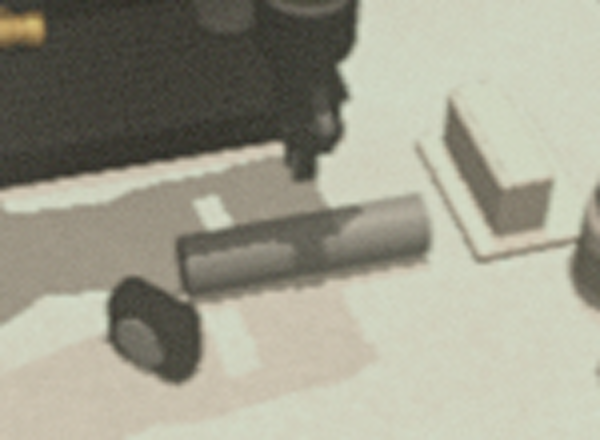

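The pipe lies on the counter from about (180,265) to (430,225) in the crop, near the tape at (155,330). Its near end would pass the tape too closely, so I'll regrip and shift it 20 mm away while squaring it to x.

Emit:
drive_tool(offset=[[0,-0.28,0],[0,0,0],[0,0,0],[0,0,0.6],[0,0,1],[0,0,0.48],[0,0,0],[0,0,0],[0,0,0],[0,0,0]], turn=[[0,0,0],[0,0,0],[0,0,0],[0,0,0],[0,0,0],[0,0,0],[0,0,0],[0,0,0],[0,0,0],[0,0,0]], hand=[1,1,1,1,1,1,1,0,0,0])

```text
time_s: 7.75
position: [0.5504, 0.0806, 0.0134]
tool_rot: [[-0.992, 0.127, 0.002], [0.127, 0.992, -0.0], [-0.002, 0.0, -1.0]]
ft_force: [-1.0, 1.0, 5.6]
grip_width: 0.0488
gripper_force: 41.0
```

Emit:
drive_tool(offset=[[0,0,0],[0,0,-0.3],[-0.25,0,0],[-0.25,0,0],[0,0,0.2],[0,0,0.1],[0,0,0],[0,0,0],[0,0,0],[0,0,0]], turn=[[0,0,0],[0,0,0],[0,0,-0.6],[0,0,-0.6],[0,0,0],[0,0,0],[0,0,0],[0,0,0],[0,0,0],[0,0,0]], hand=[0,0,0,0,0,0,0,1,1,1])

```text
time_s: 9.0
position: [0.5696, 0.0787, 0.0119]
tool_rot: [[-1.0, 0.002, -0.0], [0.002, 1.0, 0.0], [0.0, 0.0, -1.0]]
ft_force: [0.1, -0.5, 0.3]
grip_width: 0.0855
gripper_force: 0.0
```

Emit:
drive_tool(offset=[[0,0,-0.5],[0,0,-1],[0,0,0],[0,0.3,0],[0,0,0],[0,0,0],[0,0,0],[0,0,0],[0,0,0.25],[0,0,0.25]], turn=[[0,0,0],[0,0,0],[0,0,0],[0,0,0],[0,0,0],[0,0,0],[0,0,0],[0,0,0],[0,0,0],[0,0,0]], hand=[1,1,1,0,0,0,0,0,0,0])

```text
time_s: 10.25
position: [0.5696, 0.0906, 0.0512]
tool_rot: [[-1.0, 0.002, -0.0], [0.002, 1.0, 0.0], [0.0, 0.0, -1.0]]
ft_force: [-0.5, 0.5, -0.7]
grip_width: 0.0002
gripper_force: 0.0
```

Emit:
drive_tool(offset=[[0,0,0.07],[0,0,0],[0,-0.2,0],[0,-0.2,0],[0,-0.2,0],[0,-0.2,0],[0,-0.2,0],[0,-0.2,0],[0,0,0],[0,0,0]], turn=[[0,0,0],[0,0,0],[0,0,0],[0,0,0],[0,0,0],[0,0,0],[0,0,0],[0,0,0],[0,0,0],[0,0,0]], hand=[0,0,0,0,0,0,0,0,0,0])

```text
time_s: 11.5
position: [0.5697, 0.0427, 0.0493]
tool_rot: [[-1.0, 0.002, -0.0], [0.002, 1.0, 0.0], [0.0, 0.0, -1.0]]
ft_force: [-1.4, -0.2, 2.6]
grip_width: -0.0
gripper_force: 1.5
```

Emit:
drive_tool(offset=[[0,0,-0.5],[0,0,-0.5],[0,0.6,0],[0,0,0],[0,0,0],[0,0,0],[0,0,0],[0,0,0],[0,0,0],[0,0,0]], turn=[[0,0,0],[0,0,0],[0,0,0],[0,0,0],[0,0,0],[0,0,0],[0,0,0],[0,0,0],[0,0,0],[0,0,0]], hand=[0,0,0,0,0,0,0,0,0,0])

```text
time_s: 12.75
position: [0.5697, 0.0666, 0.0893]
tool_rot: [[-1.0, 0.002, -0.0], [0.002, 1.0, -0.0], [0.0, -0.0, -1.0]]
ft_force: [-0.5, -0.7, -0.4]
grip_width: -0.0001
gripper_force: 0.0
```

Run:
```python
from h import *
plan((.57,.067,.048),0)
s=get_image("side");t=get_image("top");cv2.imwrite("pics/s3.png",s);cv2.imwrite("pics/t3.png",t)
P=[.57,.055,.025];q=proj("side",P)[0].astype(int);p=proj("top",P)[0].astype(int);print(p,q)
f=lambda i,p:cv2.resize(i[p[1]-60:p[1]+60,p[0]-65:p[0]+65],(390,360),interpolation=2)
cv2.imwrite("pics/c3.png",np.hstack([f(t,p),f(s,q)]))
```

```text
t 12.75 turn [-0.   -0.   -0.02] shift [-0.01  0.01  1.03] pos [0.5697 0.0666 0.0893] F [-0.5 -0.7 -0.4] w -0.0001 g 0.0
[299 172] [352 200]
```

View pics/c3.png

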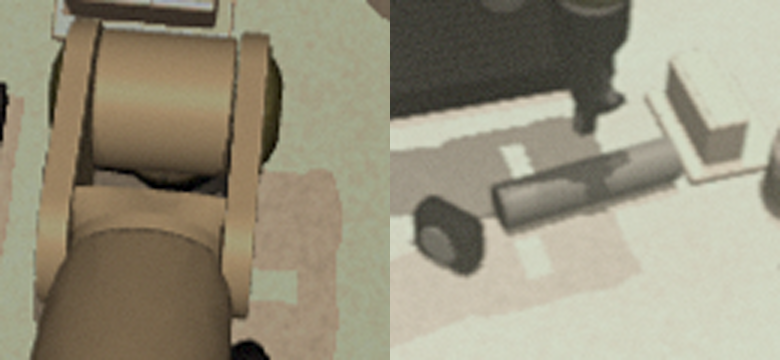

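The pipe has rolled and now runs from (507,205) to (675,160) in the crop. There is still no hole visible, so I'll stroke again.

```bash
python3 -c "
from h import *
print(ray('side',[[326,208.3],[352-65+95,140+160/3]],.025))"
```

```text
[[0.4782433  0.05451358 0.025     ]
 [0.67051383 0.04890858 0.025     ]]
```

Emit:
drive_tool(offset=[[0,0,0.6],[0,0,0.46],[0,0,0],[0,-0.2,0],[0,-0.2,0],[0,-0.2,0],[0,-0.2,0],[0,-0.2,0],[0,-0.2,0],[0,0,0]], turn=[[0,0,0],[0,0,0],[0,0,0],[0,0,0],[0,0,0],[0,0,0],[0,0,0],[0,0,0],[0,0,0],[0,0,0]], hand=[0,0,0,0,0,0,0,0,0,0])

```text
time_s: 14.1
position: [0.5698, 0.0177, 0.0487]
tool_rot: [[-1.0, 0.002, 0.001], [0.002, 1.0, -0.001], [-0.001, -0.001, -1.0]]
ft_force: [-5.4, -2.4, 15.5]
grip_width: 0.0003
gripper_force: 8.1
```

Emit:
drive_tool(offset=[[0,0,-0.5],[0,0,-0.5],[0,0.6,0],[0,0,0],[0,0,0],[0,0,0],[0,0,0],[0,0,0],[0,0,0],[0,0,0]], turn=[[0,0,0],[0,0,0],[0,0,0],[0,0,0],[0,0,0],[0,0,0],[0,0,0],[0,0,0],[0,0,0],[0,0,0]], hand=[0,0,0,0,0,0,0,0,0,0])

```text
time_s: 15.35
position: [0.5697, 0.0426, 0.0869]
tool_rot: [[-1.0, 0.002, -0.0], [0.002, 1.0, 0.0], [0.0, 0.0, -1.0]]
ft_force: [0.5, 0.1, 0.7]
grip_width: 0.0
gripper_force: 0.0
```

Run:
```python
from h import *
plan((.57,.043,.047),0)
s=get_image("side");t=get_image("top");cv2.imwrite("pics/s4.png",s);cv2.imwrite("pics/t4.png",t)
P=[.57,.031,.025];q=proj("side",P)[0].astype(int);p=proj("top",P)[0].astype(int);print(p,q)
f=lambda i,p:cv2.resize(i[p[1]-60:p[1]+60,p[0]-65:p[0]+65],(390,360),interpolation=2)
cv2.imwrite("pics/c4.png",np.hstack([f(t,p),f(s,q)]))
```

```text
t 15.35 turn [ 0.   -0.   -0.02] shift [-0.01  0.01  1.  ] pos [0.5697 0.0426 0.0869] F [0.5 0.1 0.7] w 0.0 g 0.0
[309 172] [355 205]
```

View pics/c4.png

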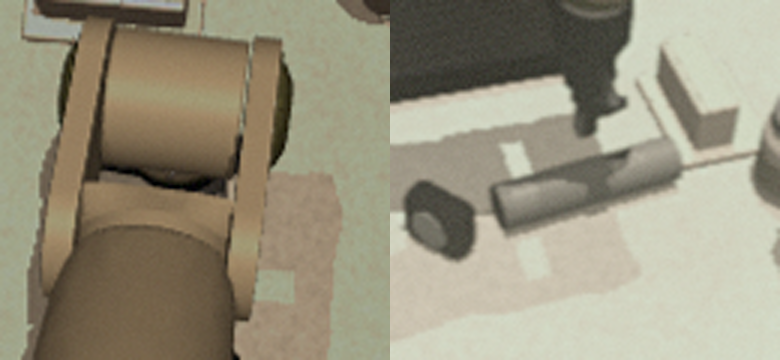

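Emit:
drive_tool(offset=[[0.5,0,-1],[1,0,-1],[1,0,-0.5],[1,0,0],[1,0,0],[1,0,0],[0.3,0,0],[0,0,0],[0,0,0],[0,0,0]], turn=[[0,0,0],[0,0,0],[0,0,0],[0,0,0],[0,0,0],[0,0,0],[0,0,0],[0,0,0],[0,0,0],[0,0,0]], hand=[0,0,0,0,0,0,0,0,0,0])

```text
time_s: 16.7
position: [0.3385, 0.043, 0.1868]
tool_rot: [[-1.0, 0.002, -0.0], [0.002, 1.0, 0.0], [0.0, 0.0, -1.0]]
ft_force: [-0.3, -0.1, -0.3]
grip_width: 0.0001
gripper_force: 0.0
```

Run:
```python
from h import *
plan((.57,.043,.09),0)
s=get_image("side");t=get_image("top");cv2.imwrite("pics/s5.png",s);cv2.imwrite("pics/t5.png",t)
P=[.57,.031,.025];q=proj("side",P)[0].astype(int);p=proj("top",P)[0].astype(int);print(p,q)
f=lambda i,p:cv2.resize(i[p[1]-60:p[1]+60,p[0]-65:p[0]+65],(390,360),interpolation=2)
cv2.imwrite("pics/c5.png",np.hstack([f(t,p),f(s,q)]))
```

```text
t 16.7 turn [ 0.   -0.   -0.02] shift [-5.79 -0.    2.42] pos [0.3385 0.043  0.1868] F [-0.3 -0.1 -0.3] w 0.0001 g 0.0
[309 172] [355 205]
```

View pics/c5.png

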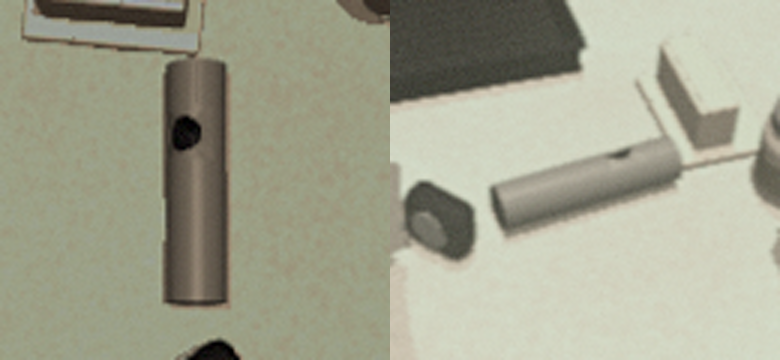

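Top crop: the hole is at about (185,133) on a pipe spanning x 165–227, so it is already partly up but leans to +y. I'll measure the angle.

```bash
cat >> h.py <<'E'
def pipe_top(t,y0,x0=.57,z=.025,bg=None):
    """pipe on plane: outline rows -> axis; hole dark blob -> angle (deg, + towards +y)"""
    p=proj("top",[x0,y0,z])[0].astype(int);x1,y1=p[0]-65,p[1]-60
    c=t[y1:y1+120,x1:x1+130].astype(int);g=cv2.GaussianBlur(c.astype(np.uint8),(3,3),0).astype(int)
    m=(g[...,1]-g[...,2]<4)&(g[...,1]<130)
    k=blob(m,(65.,60.));r=cv2.minAreaRect(k);b=cv2.boxPoints(r)+[x1,y1]
    mm=np.zeros(m.shape,np.uint8);cv2.drawContours(mm,[cv2.convexHull(k)],-1,1,-1);mm=cv2.erode(mm,np.ones((5,5)))
    h=blob((mm>0)&(g.max(2)<55),None,2);M=cv2.moments(h);hc=np.array([M["m10"],M["m01"]])/M["m00"]+[x1,y1]
    W=ray("top",b,z);ctr=W.mean(0)
    L=sorted([W[1]-W[0],W[2]-W[1]],key=np.linalg.norm)[1];L=L/np.linalg.norm(L)*np.sign(L[0])
    n=np.array([-L[1],L[0],0])
    th=np.deg2rad(np.linspace(-80,80,641))
    e=[]
    for a in th:
        q=ray("top",hc,z+.025*np.cos(a))[0]-ctr;e.append(q@n-.025*np.sin(a))
    a=th[np.argmin(np.abs(e))]
    q=ray("top",hc,z+.025*np.cos(a))[0]-ctr
    print("rect",np.round(r[1],1),"ctr",np.round(ctr,4),"yaw",round(np.degrees(np.arctan2(L[1],L[0])),2),"hole px",hc.round(1),"area",M["m00"],"angle",round(np.degrees(a),1),"res",min(map(abs,e)),"along",round(q@L,4))
E
python3 - <<'E'
from h import *
t=cv2.imread("pics/t5.png");pipe_top(t,.031)
E
```

```text
rect [86. 22.] ctr [0.5746 0.0316 0.025 ] yaw -0.52 hole px [306.1 157. ] area 75.5 angle 16.8 res 1.646474339106127e-05 along 0.03
```

Emit:
drive_tool(offset=[[-1,0,0],[-1,0,0],[-1,-0.1,0],[-1,0,0.5],[-1,0,1],[-0.75,0,1],[0,0,0.6],[0,0,0.2],[0,0,0],[0,0,0]], turn=[[0,0,0],[0,0,0],[0,0,0],[0,0,0],[0,0,0],[0,0,0],[0,0,0],[0,0,0],[0,0,0],[0,0,0]], hand=[0,0,0,0,0,0,0,0,0,0])

```text
time_s: 18.05
position: [0.5681, 0.0386, 0.0562]
tool_rot: [[-1.0, 0.002, 0.002], [0.002, 1.0, -0.0], [-0.002, -0.0, -1.0]]
ft_force: [-0.0, 0.4, 0.4]
grip_width: 0.0001
gripper_force: 0.0
```

Emit:
drive_tool(offset=[[0,0,0.15],[0,0,0],[0,-0.1,0],[0,-0.1,0],[0,-0.1,0],[0,-0.1,0],[0,0,0],[0,0,-0.5],[0,0,-0.8],[0,0,-0.8]], turn=[[0,0,0],[0,0,0],[0,0,0],[0,0,0],[0,0,0],[0,0,0],[0,0,0],[0,0,0],[0,0,0],[0,0,0]], hand=[0,0,0,0,0,0,0,0,0,0])

```text
time_s: 19.3
position: [0.5675, 0.0227, 0.1339]
tool_rot: [[-1.0, 0.002, 0.0], [0.002, 1.0, 0.0], [-0.0, 0.0, -1.0]]
ft_force: [0.6, -0.2, -0.1]
grip_width: 0.0001
gripper_force: 0.0
```

Emit:
drive_tool(offset=[[1,0,-0.5],[1,0,0],[1,0,0],[1,0,0],[1,0,0],[0.75,0,0],[0,0,0],[0,0,0],[0,0,0],[0,0,0]], turn=[[0,0,0],[0,0,0],[0,0,0],[0,0,0],[0,0,0],[0,0,0],[0,0,0],[0,0,0],[0,0,0],[0,0,0]], hand=[1,1,1,1,1,1,1,1,1,1])

```text
time_s: 20.55
position: [0.3381, 0.0231, 0.1528]
tool_rot: [[-1.0, 0.002, -0.0], [0.002, 1.0, 0.0], [0.0, 0.0, -1.0]]
ft_force: [-0.6, 0.3, -0.6]
grip_width: 0.0854
gripper_force: 0.0
```

Run:
```python
from h import *
t=get_image("top");s=get_image("side");cv2.imwrite("pics/t6.png",t);cv2.imwrite("pics/s6.png",s);pipe_top(t,.024);plan((.57,.024,.1),0)
p=proj("top",[.57,.024,.025])[0].astype(int);q=proj("side",[.57,.024,.025])[0].astype(int);print(p,q)
f=lambda i,p:cv2.resize(i[p[1]-60:p[1]+60,p[0]-65:p[0]+65],(390,360),interpolation=2)
cv2.imwrite("pics/c6.png",np.hstack([f(t,p),f(s,q)]))
g=t[...,1].astype(int)
for r in(150,157,158,180,190):print(r,g[r,295:330].tolist())
```

```text
rect [85. 22.] ctr [0.5733 0.0242 0.025 ] yaw -0.56 hole px [312.  156.9] area 94.0 angle 0.2 res 2.7610224002552064e-05 along 0.0314
t 20.65 turn [ 0.   -0.   -0.02] shift [-5.8   0.02  1.32] pos [0.3379 0.0231 0.1528] F [ 1.1 -0.9 -1. ] w 0.0854 g 0.0
[312 172] [356 206]
150 [157, 155, 153, 153, 157, 165, 110, 64, 65, 71, 73, 72, 81, 71, 64, 62, 69, 71, 78, 89, 98, 82, 87, 86, 90, 79, 59, 79, 132, 159, 159, 155, 154, 154, 160]
157 [160, 159, 162, 164, 161, 166, 112, 66, 61, 64, 51, 13, 14, 8, 13, 20, 32, 41, 35, 23, 10, 7, 52, 81, 81, 80, 57, 77, 126, 151, 159, 157, 155, 152, 149]
158 [159, 162, 161, 160, 163, 167, 115, 66, 60, 67, 57, 26, 12, 12, 3, 18, 35, 41, 30, 27, 19, 10, 72, 84, 87, 74, 61, 80, 128, 156, 162, 158, 157, 159, 158]
180 [161, 159, 156, 161, 161, 161, 165, 91, 47, 60, 80, 83, 86, 92, 93, 105, 115, 127, 123, 111, 102, 97, 93, 89, 85, 75, 66, 63, 127, 152, 155, 154, 151, 154, 156]
190 [161, 158, 162, 157, 158, 163, 164, 89, 48, 63, 75, 82, 86, 93, 91, 105, 116, 126, 128, 114, 102, 97, 92, 89, 84, 76, 64, 64, 123, 155, 160, 159, 152, 155, 157]
```

View pics/c6.png

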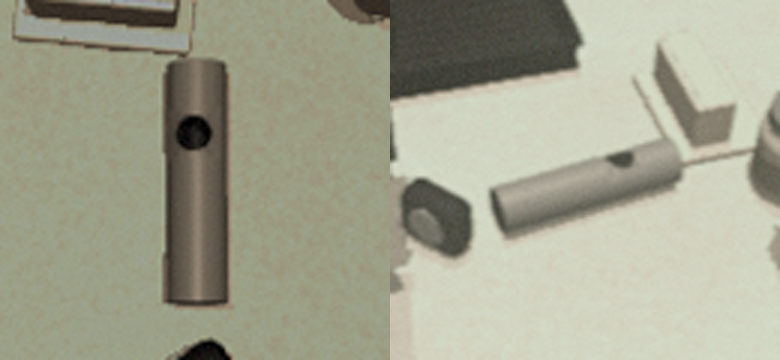

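The hole now faces up: hole centre (194,132) against pipe centre 196 in the top crop, under 5° off. Next I'll regrip at (0.568, 0.0235).

Emit:
drive_tool(offset=[[-1,0,0],[-1,0,0],[-1,0,0],[-1,0,0],[-1,0,0],[-0.75,0.02,0.5],[0,0,1],[0,0,1],[0,0,0.5],[0,0,0]], turn=[[0,0,0],[0,0,0],[0,0,0],[0,0,0],[0,0,0],[0,0,0],[0,0,0],[0,0,0],[0,0,0],[0,0,0]], hand=[1,1,1,1,1,1,1,1,1,1])

```text
time_s: 21.9
position: [0.567, 0.0236, 0.0315]
tool_rot: [[-1.0, 0.002, -0.003], [0.002, 1.0, 0.001], [0.003, 0.001, -1.0]]
ft_force: [-0.6, 0.3, 0.7]
grip_width: 0.0853
gripper_force: 0.0
```

```bash
python3 -c "
from h import *
plan((.568,.0235,.0125),0)"
```

```text
t 21.9 turn [ 0.01 -0.03 -0.02] shift [-0.03 -0.    0.48] pos [0.567  0.0236 0.0315] F [-0.6  0.3  0.7] w 0.0853 g 0.0
```

Emit:
drive_tool(offset=[[0,0,0.47],[0,0,0],[0,0,0],[0,0,0],[0,0,0],[0,0,0],[0,0,-0.5],[0,0,-1],[0,0,-1],[0,0,-1]], turn=[[0,0,0],[0,0,0],[0,0,0],[0,0,0],[0,0,0],[0,0,0],[0,0,0],[0,0,0],[0,0,0],[0,0,0]], hand=[1,1,0,0,0,0,0,0,0,0])

```text
time_s: 23.15
position: [0.5674, 0.0235, 0.1558]
tool_rot: [[-1.0, 0.002, 0.0], [0.002, 1.0, -0.0], [-0.0, -0.0, -1.0]]
ft_force: [-0.3, -0.6, -2.1]
grip_width: 0.0485
gripper_force: 42.0
```

```bash
python3 -c "
from h import *
plan((.498,-.297,.14),-15.6)"
```

```text
t 23.15 turn [-0.    0.    2.58] shift [-0.48 -8.18  0.4 ] pos [0.5674 0.0235 0.1558] F [-0.3 -0.6 -2.1] w 0.0485 g 42.0
```

Emit:
drive_tool(offset=[[0,0,0],[0,0,0],[0,0,0],[-0.08,-1,0],[-0.08,-1,0],[-0.08,-1,0],[-0.08,-1,0],[-0.08,-1,0],[-0.08,-1,0],[0,-1,0]], turn=[[0,0,0.86],[0,0,0.86],[0,0,0.86],[0,0,0],[0,0,0],[0,0,0],[0,0,0],[0,0,0],[0,0,0],[0,0,0]], hand=[0,0,0,0,0,0,0,0,0,0])

```text
time_s: 24.4
position: [0.5104, -0.2526, 0.1544]
tool_rot: [[-0.963, 0.269, 0.0], [0.269, 0.963, -0.0], [-0.0, -0.0, -1.0]]
ft_force: [0.5, -0.0, -2.2]
grip_width: 0.0483
gripper_force: 42.2
```

Emit:
drive_tool(offset=[[0,-0.6,0],[0,-0.58,0],[0,0,0],[0,0,0],[0,0,0],[0,0,0],[0,0,0],[0,0,0],[0,0,0],[0,0,0]], turn=[[0,0,0],[0,0,0],[0,0,0],[0,0,0],[0,0,0],[0,0,0],[0,0,0],[0,0,0],[0,0,0],[0,0,0]], hand=[0,0,0,0,0,0,0,0,0,0])

```text
time_s: 25.65
position: [0.4981, -0.2969, 0.1541]
tool_rot: [[-0.963, 0.269, -0.0], [0.269, 0.963, 0.0], [0.0, 0.0, -1.0]]
ft_force: [0.6, -0.8, -1.2]
grip_width: 0.0488
gripper_force: 42.2
```

Run:
```python
from h import *
plan((.498,-.297,.056),-15.6)
t=get_image("top");s=get_image("side");cv2.imwrite("pics/t7.png",t);cv2.imwrite("pics/s7.png",s)
q=proj("side",[.5,-.297,.1])[0].astype(int);print(q)
cv2.imwrite("pics/c7.png",cv2.resize(s[q[1]-75:q[1]+75,q[0]-100:q[0]+100],None,fx=4,fy=4,interpolation=2))
# refine clip lips: clip gaps in timber along centre line (top view, start picture)
t0=cv2.imread("pics/top0.png");hsv=cv2.cvtColor(t0,cv2.COLOR_BGR2HSV)
u=np.array([.9634,-.2682,0]);n=np.array([.2682,.9634,0]);S=np.array([.498,-.297,0])
for off in(-.02,0,.02):
    xs=np.arange(-.1,.1,.002);P=S+xs[:,None]*u+off*n+[0,0,.044]
    px=proj("top",P).astype(np.float32)
    v=cv2.remap(hsv[...,1],px[None,:,0],px[None,:,1],1)[0]
    w=v<80;print(off,[f"{x*1000:.0f}" for x in xs[w]])
for x in(-.07,.07):
    ys=np.arange(-.06,.06,.002);P=S+x*u+ys[:,None]*n+[0,0,.07]
    px=proj("top",P).astype(np.float32);print(x,cv2.remap(hsv[...,1],px[None,:,0],px[None,:,1],1)[0].tolist())
```

```text
t 25.65 turn [ 0. -0. -0.] shift [ 0.   -0.    2.45] pos [ 0.4981 -0.2969  0.1541] F [ 0.6 -0.8 -1.2] w 0.0488 g 42.2
[387 283]
-0.02 ['-78', '-76', '-74', '-72', '-70', '-68', '-66', '-64', '-62', '60', '62', '64', '66', '68', '70', '72', '74', '76', '78']
0 ['-80', '-78', '-76', '-74', '-72', '-70', '-68', '-66', '-64', '-62', '-60', '60', '62', '64', '66', '68', '70', '72', '74', '76', '78', '80']
0.02 ['-78', '-76', '-74', '-72', '-70', '-68', '-66', '-64', '-62', '-60', '64', '66', '68', '70', '72', '74', '76', '78', '80', '82', '84']
-0.07 [38, 40, 39, 36, 39, 35, 31, 29, 27, 26, 29, 34, 57, 72, 72, 70, 56, 59, 70, 75, 73, 66, 70, 72, 67, 57, 53, 52, 34, 25, 24, 21, 11, 12, 14, 21, 35, 41, 42, 45, 47, 56, 70, 66, 58, 64, 60, 50, 64, 152, 156, 144, 147, 154, 154, 154, 155, 159, 138, 93]
0.07 [40, 39, 38, 41, 45, 44, 43, 41, 44, 48, 52, 67, 71, 69, 63, 47, 48, 74, 70, 71, 70, 69, 67, 63, 58, 53, 47, 35, 29, 28, 23, 17, 14, 15, 26, 37, 42, 43, 43, 47, 60, 66, 61, 50, 67, 52, 55, 103, 175, 162, 154, 151, 154, 155, 156, 157, 140, 118, 95, 69]
```

View pics/c7.png

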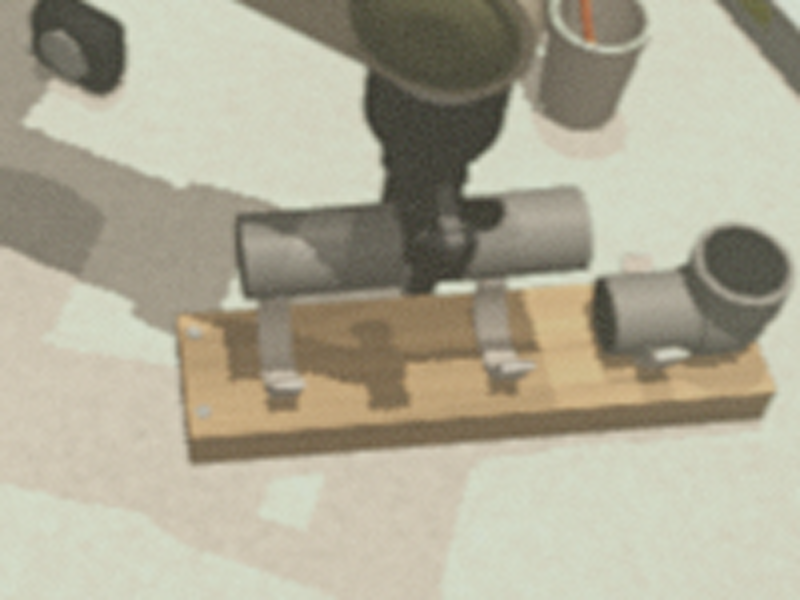

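The side crop shows the pipe held above the two clips, (275,350) and (495,330). The hole at (485,210) faces up and the pipe is clear of the stub. I'll lower it; that was the tenth picture, so I'll use numbers only from here.

Emit:
drive_tool(offset=[[0,0,0.5],[0,0,0.5],[0,0,0.4],[0,0,0.3],[0,0,0.2],[0,0,0.2],[0,0,0.15],[0,0,0.1],[0,0,0],[0,0,0]], turn=[[0,0,0],[0,0,0],[0,0,0],[0,0,0],[0,0,0],[0,0,0],[0,0,0],[0,0,0],[0,0,0],[0,0,0]], hand=[0,0,0,0,0,0,0,0,0,0])

```text
time_s: 27.0
position: [0.4982, -0.2972, 0.0604]
tool_rot: [[-0.963, 0.269, 0.0], [0.269, 0.963, -0.001], [-0.001, -0.001, -1.0]]
ft_force: [-1.1, -2.0, -0.7]
grip_width: 0.0484
gripper_force: 42.3
```

Emit:
drive_tool(offset=[[0,0,0.05],[0,0,0.04],[0,0,0.02],[0,0,0],[0,0,0],[0,0,0],[0,0,0],[0,0,0],[0,0,0],[0,0,0]], turn=[[0,0,0],[0,0,0],[0,0,0],[0,0,0],[0,0,0],[0,0,0],[0,0,0],[0,0,0],[0,0,0],[0,0,0]], hand=[0,0,0,0,0,0,0,0,0,0])

```text
time_s: 28.25
position: [0.4984, -0.2974, 0.0598]
tool_rot: [[-0.963, 0.269, 0.003], [0.269, 0.963, -0.003], [-0.003, -0.002, -1.0]]
ft_force: [-10.1, 4.6, 32.4]
grip_width: 0.0487
gripper_force: 45.8
```

Emit:
drive_tool(offset=[[0,0,-0.06],[0,0,0],[0,0,0],[0,0,0],[0,0,0],[0,0,0],[0,0,-0.3],[0,0,-0.8],[0,0,-1],[0,0,-1]], turn=[[0,0,0],[0,0,0],[0,0,0],[0,0,0],[0,0,0],[0,0,0],[0,0,0],[0,0,0],[0,0,0],[0,0,0]], hand=[0,0.68,0.75,0.85,1,1,1,1,1,1])

```text
time_s: 29.5
position: [0.4981, -0.2968, 0.1843]
tool_rot: [[-0.963, 0.269, 0.001], [0.269, 0.963, -0.0], [-0.001, -0.0, -1.0]]
ft_force: [-0.0, -0.2, 0.4]
grip_width: 0.0853
gripper_force: 0.0
```

Emit:
drive_tool(offset=[[0.5,0,-1],[1,0,-1],[1,0,0],[1,0,0],[1,0,0],[0.7,0,0],[0,0,0],[0,0,0],[0,0,0],[0,0,0]], turn=[[0,0,0],[0,0,0],[0,0,0],[0,0,0],[0,0,0],[0,0,0],[0,0,0],[0,0,0],[0,0,0],[0,0,0]], hand=[1,1,1,1,1,1,1,1,1,1])

```text
time_s: 30.75
position: [0.2982, -0.241, 0.262]
tool_rot: [[-0.963, 0.268, -0.0], [0.268, 0.963, 0.0], [0.0, 0.0, -1.0]]
ft_force: [-0.3, -0.2, -0.1]
grip_width: 0.0857
gripper_force: 0.0
```

Run:
```python
from h import *
t=get_image("top");s=get_image("side");cv2.imwrite("pics/t8.png",t);cv2.imwrite("pics/s8.png",s)
u=np.array([.9634,-.2682,0]);n=np.array([.2682,.9634,0]);S=np.array([.498,-.297,.069])
hp=proj("top",S+.038*u+[0,0,.025])[0];print("expected hole px",hp)
g=cv2.GaussianBlur(t,(3,3),0).max(2);y,x=np.mgrid[:400,:640]
m=(g<50)&(np.hypot(x-hp[0],y-hp[1])<13);k=blob(m,None,2);M=cv2.moments(k);hc=np.array([M["m10"],M["m01"]])/M["m00"];print("hole",hc,M["m00"])
q=ray("top",hc,.094)[0]-S;print("hole rel seat along,perp",q@u,q@n)
# cross profiles of pipe, and axial profile
for a in(-.03,-.01,.01,.038):
    d=np.arange(-.05,.051,.003);px=proj("top",S+a*u+d[:,None]*n).astype(np.float32)
    print(a,[(int(h),int(v)) for h,v in zip(cv2.remap(cv2.cvtColor(t,40)[...,1],px[None,:,0],px[None,:,1],1)[0],cv2.remap(g,px[None,:,0],px[None,:,1],1)[0])])
d=np.arange(-.125,.126,.004);px=proj("top",S+d[:,None]*u+[0,0,.025]+.012*n*0).astype(np.float32)
print("axial S",[(round(e*1000),int(h)) for e,h in zip(d,cv2.remap(cv2.cvtColor(t,40)[...,1],px[None,:,0],px[None,:,1],1)[0])])
```

```text
expected hole px [453.24703387 181.81276601]
hole [453.67008547 181.82222222] 97.5
hole rel seat along,perp 0.03824083230828402 -0.0009654156477647939
-0.03 [(44, 168), (41, 167), (41, 166), (41, 166), (45, 158), (96, 156), (148, 161), (144, 154), (108, 119), (55, 92), (56, 100), (57, 107), (55, 111), (58, 118), (55, 131), (53, 140), (55, 136), (58, 123), (53, 111), (58, 102), (58, 95), (57, 87), (57, 78), (56, 66), (59, 54), (120, 65), (149, 93), (149, 102), (153, 109), (149, 137), (152, 158), (150, 159), (150, 158), (152, 122)]
-0.01 [(44, 167), (44, 166), (40, 168), (37, 169), (40, 158), (115, 155), (151, 161), (143, 151), (94, 112), (52, 93), (55, 101), (53, 108), (57, 113), (55, 120), (56, 132), (57, 140), (54, 137), (55, 123), (62, 108), (59, 101), (53, 94), (51, 86), (58, 76), (51, 64), (60, 54), (134, 67), (159, 94), (157, 101), (146, 110), (147, 141), (146, 163), (149, 163), (150, 157), (150, 117)]
0.01 [(35, 168), (34, 169), (36, 168), (38, 168), (49, 158), (134, 159), (149, 163), (140, 149), (85, 108), (51, 94), (57, 103), (58, 109), (53, 113), (57, 122), (56, 133), (58, 1
[... 572 characters left out ...]
, 103)]
axial S [(-125, 136), (-121, 136), (-117, 137), (-113, 135), (-109, 138), (-105, 145), (-101, 112), (-97, 60), (-93, 54), (-89, 57), (-85, 55), (-81, 56), (-77, 52), (-73, 57), (-69, 57), (-65, 56), (-61, 55), (-57, 56), (-53, 56), (-49, 54), (-45, 56), (-41, 55), (-37, 57), (-33, 52), (-29, 56), (-25, 57), (-21, 56), (-17, 54), (-13, 57), (-9, 57), (-5, 53), (-1, 55), (3, 53), (7, 57), (11, 56), (15, 56), (19, 55), (23, 56), (27, 63), (31, 56), (35, 180), (39, 72), (43, 69), (47, 78), (51, 109), (55, 56), (59, 53), (63, 57), (67, 55), (71, 55), (75, 55), (79, 55), (83, 55), (87, 52), (91, 55), (95, 53), (99, 57), (103, 111), (107, 141), (111, 141), (115, 143), (119, 162), (123, 58)]
```

Run:
```python
from h import *
s=cv2.imread("pics/s8.png");u=np.array([.9634,-.2682,0]);n=np.array([.2682,.9634,0]);S=np.array([.498,-.297,.069])-.0013*n
c=camera_info("side");T=c["world_to_cam"];o=-T[:3,:3].T@T[:3,3]
hsv=cv2.cvtColor(s,40)
for a in(-.09,-.04,0.02,.09):
    P=S+a*u;v=o-P;v-=v@u*u;v/=np.linalg.norm(v);w=np.cross(u,v);w*=np.sign(w[2])
    d=np.arange(-.035,.0351,.0025);px=proj("side",P+d[:,None]*w).astype(np.float32)
    print(a,[(round(e*1000,1),int(x),int(y)) for e,x,y in zip(d,*[cv2.remap(hsv[...,i],px[None,:,0],px[None,:,1],1)[0] for i in(1,2)]) if abs(abs(e)-.025)<.009])
```

```text
-0.09 [(np.float64(-32.5), 90, 189), (np.float64(-30.0), 88, 164), (np.float64(-27.5), 86, 135), (np.float64(-25.0), 82, 126), (np.float64(-22.5), 61, 114), (np.float64(-20.0), 39, 102), (np.float64(-17.5), 35, 107), (np.float64(17.5), 34, 165), (np.float64(20.0), 30, 162), (np.float64(22.5), 34, 155), (np.float64(25.0), 30, 156), (np.float64(27.5), 24, 179), (np.float64(30.0), 22, 208), (np.float64(32.5), 23, 212)]
-0.04 [(np.float64(-32.5), 88, 185), (np.float64(-30.0), 85, 157), (np.float64(-27.5), 81, 132), (np.float64(-25.0), 74, 120), (np.float64(-22.5), 53, 108), (np.float64(-20.0), 36, 106), (np.float64(-17.5), 34, 113), (np.float64(17.5), 30, 165), (np.float64(20.0), 31, 160), (np.float64(22.5), 32, 150), (np.float64(25.0), 28, 161), (np.float64(27.5), 25, 201), (np.float64(30.0), 24, 215), (np.float64(32.5), 25, 217)]
0.02 [(np.float64(-32.5), 88, 165), (np.float64(-30.0), 83, 136), (np.float64(-27.5), 80, 124), (np.float64(-25.0), 66, 115), (np.float64(-22.5), 43, 105), (np.float64(-20.0), 30, 107), (np.float64(-17.5), 33, 118), (np.float64(17.5), 32, 164), (np.float64(20.0), 33, 157), (np.float64(22.5), 31, 154), (np.float64(25.0), 25, 177), (np.float64(27.5), 24, 212), (np.float64(30.0), 24, 216), (np.float64(32.5), 23, 212)]
0.09 [(np.float64(-32.5), 90, 164), (np.float64(-30.0), 83, 140), (np.float64(-27.5), 78, 129), (np.float64(-25.0), 60, 114), (np.float64(-22.5), 34, 105), (np.float64(-20.0), 31, 113), (np.float64(-17.5), 31, 121), (np.float64(17.5), 31, 160), (np.float64(20.0), 33, 151), (np.float64(22.5), 30, 157), (np.float64(25.0), 26, 196), (np.float64(27.5), 23, 215), (np.float64(30.0), 23, 214), (np.float64(32.5), 23, 214)]
```

```bash
python3 -c "
from rig import env
print(env.close_job())"
```

```text
the job is handed in; nothing more can be done
None
```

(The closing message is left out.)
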